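# Fit the vial carousel on the sampler drive

### The job

Fit the empty vial carousel onto the sampler drive: lift it by its tab, lower it squarely over the tall spindle, and turn it gently on the spindle until the drive pin finds one of the four holes in its lower deck and the carousel goes down fully home, flat on the turntable. Do not force it down or let it drop (a light hand, never over 25 N on the drive), leave the other things on the bench where they are, and let go of it at the end.

Things in the scene. Friction and masses are not known exactly. Their poses are not given: they have to be found in the camera images.
- drive_unit: Sampler drive, fixed on the bench: grey housing 140 x 140 x 34 mm, on it a round aluminium turntable 92 mm across, top face 40 mm above the bench. From its centre rises a fixed steel spindle, 14 mm in diameter. The turntable stands at any angle held by a light brake that slips at 0.3 Nm; it carries a drive pin (see seat). Origin: centre of the underside on the bench, z up the spindle.
- seat (a point): Point on the spindle axis in the turntable's top face, where the carousel's origin lies when fully home. A steel drive pin, 8 mm in diameter with tapered tip, stands 6 mm above that face, 32 mm from the axis, in a direction that is not measured: see or feel for it. Resting on the pin, the carousel stands 6 mm too high.
- spindle_tip (a point): Centre of the top of the spindle, 85 mm above seat (125 mm above the bench). The top 8 mm taper from 14 to 10 mm in diameter.
- carousel: Empty vial carousel, loose on the bench, 0.28 to 0.46 kg: two square aluminium decks 124 x 124 mm (lower one 8 mm thick at the bottom; upper one 30 to 34 mm up, with four corner vial holes) on a black hub 30 mm in diameter. A 16 mm bore runs up the hub from the underside, 95 mm deep, closed on top. Origin: centre of the underside; z up along the bore, x along the tab, all parallel to the deck's sides.
- drive_hole (a point): Centre, in the underside, of one of the four round drive holes, 11 mm in diameter, through the lower deck; they lie 32 mm from the carousel's centre on its own +x (this one), -x, +y and -y axes, towards the middles of the sides. Any of the four may take the drive pin.
- carousel_grip (a point): Middle of the flat black tab on top of the hub, 122 mm above the carousel's underside. The tab is 44 mm long (along the carousel's x), 14 mm thick (along its y) and reaches from 100 to 139 mm above the underside; grip it from above across its thickness.
- vial_1: Bystander: small glass vial with a cap, 24 mm wide, 44 mm high, standing on the bench behind the drive; origin at its underside.
- vial_4: Bystander: small glass vial with a cap, 23 mm wide, 44 mm high, standing on the bench behind the drive; origin at its underside.
- crucible_0: Bystander: small white porcelain crucible, 39 mm wide, 28 mm high, near the front edge of the bench; origin at its underside.
- ferrule_tin: Bystander: round tin, 65 mm wide, 53 mm high, standing on the bench to the left of and behind the drive; origin at its underside.
Things that resemble listed ones, but are neither listed nor needed, are in the scene too. Leave any yellow look-alike of the drive_unit alone.

How it is judged:
On the way, in this order (a step that is already met when the one before it is completed fails the run):
1. the carousel is lifted clear of the bench, its underside above the top of the spindle (z of carousel in the frame of spindle_tip above 0.002 m), for 0.1 s.
2. the carousel is threaded on the spindle: on its axis, upright, its underside less than 45 mm above the turntable (horizontal distance between carousel and seat below 0.005 m and angle between carousel's own z axis and vertical below 0.06 rad and z of carousel in the frame of seat below 0.045 m), for 0.1 s.
At the end, for the whole second after the job is handed in: The carousel sits on the spindle (centre within 3 mm of the axis), upright within 0.025 rad, its underside within 1.5 mm of the turntable, so the drive pin is in one of the holes; it is released and at rest (horizontal distance between carousel and seat below 0.003 m and z of carousel in the frame of seat between -0.003 and 0.0015 m and angle between carousel's own z axis and vertical below 0.025 rad and linear speed of carousel below 0.01 m/s and contact force between carousel and the arm below 0.05 N and contact force between carousel and the fingers below 0.05 N); the robot touches nothing.
It fails at once if the carousel is pressed or dropped on the drive (spindle, pin, turntable or housing) with more than 25 N (contact force between carousel and drive_unit above 25 N).
It fails at once if a vial, the crucible or the tin is moved by more than 20 mm (distance of any of vial_1, vial_4, crucible_0, ferrule_tin from where it was at the start of the episode above 0.02 m).
It also fails if it takes over 72 s, if anything falls off the work surface, if the arm or the gripper's body presses on something with over 40 N, if the wrist force passes 120 N, or if a joint passes its speed limit or range.

### The arm

A 6-joint arm with a two-finger parallel gripper is mounted at the origin on a cart in front of the work surface, level with it; the furniture and walls round the work are solid. World frame = base frame: x ahead of the robot, y to its left, z up, the work surface at z = 0. Lengths are in m, angles in rad, forces in N, time in s.
With the tool pointing down it reaches from about 0.35 to 0.975 m from the base axis. Payload 4.9 kg.
Tool frame: the origin (TCP) lies at the very end of the fingers, on their centre line; the grasp point (between the pads) lies 19 mm behind it; y points along the fingers, z is the direction in which the jaws open and shut, and the axes are right-handed (so a half turn about y gives the same grasp; the last joint's range is limited). The gripper opens to 85 mm and grips with 20 to 120 N. Pads are 22 mm wide; open, the fingers measure 114 mm over their backs; the gripper's body (76 mm by 85 mm) begins 54 mm behind the grasp point. The pads swing forward as they close: fully open they stand 13 mm farther back than shut.
Start: joints at [-1.263, 0.053, 1.613, -0, 1.476, -0.119], TCP at [0.259, -0.569, 0.231] pointing down, gripper open.
Joint ranges: [-3.01, 3.01], [-1.01, 2.22], [0.06, 2.58], [-1.02, 4.17], [0.09, 2.62], [-3.14, 3.14]. Speed limits (rad/s): [2.57, 2.57, 3.14, 3.14, 3.14, 3.14].

### API

Orientations are given as a rotation vector (axis times angle).
In Python, from station import monitor, viewer, ticket gives the robot as it stands.
- The arm moves only by the tool servo_tool, never from a script. Its argument "commands" is one flat list of numbers, 7 for each row, row after row: the turn, a rotation vector about the tool's x, y, z in rad, then the shift along the tool's x, y, z in cm, then the opening, from 0 (shut) to 1 (fully open). In form: [rx, ry, rz, dx, dy, dz, claw, rx, ry, rz, dx, dy, dz, claw, ...]. A call has 1 to 20 rows; each row shifts and turns the pose as measured when the row begins, along the tool's axes as they then stand; what a row does not reach is not made up. A row lasts 1/10 s, in which the tool goes at most 50 mm and 8.59 degrees, less where a joint would pass 70% of its speed; a pose out of reach is approached as far as the arm can. A call is refused whole if a number of a shift passes 5 or a number of a turn 0.15, either way. A call with a gripper value outside its range is refused whole. The fingers move at their own pace and stop on an object; "grip_force" is the grip in N (left out, the last holds). Time passes only in rows, so rows that do not move let the fingers close. It gives the time, the measured TCP pose, the force and the opening at its end, in the units of the state.
- monitor.get_obs(): the state, without advancing time (a new reading comes with each control period).
- viewer.get_image(name): name is "scene" or "side" or "wrist"; returns a dict with "frame" (384x512x3 uint8, red, green, blue), "depth" (384x512 float32, m along the optical axis (not along the pixel's ray), 0 where there is no reading), "camera_matrix" (3x3 intrinsics, pixels), "dist_coeffs" ([k1, k2, p1, p2, k3] as OpenCV has them; the pictures are not rectified), "cam_to_world" (4x4, takes a point from camera to world coordinates). Camera axes: x right, y down, z forward; pixel columns grow to the right and rows downward; lengths in m; the calibration is good to about 2 mm. A picture is of the moment at which its call begins.
- ticket.finish_job(): hands the job in, once; it reports no verdict.
The state is a dict: "t": time; "q": joint angles; "dq": joint speeds; "effort": joint torques, N m; "tool_pos": TCP position; "tool_rot": TCP orientation; "contact_force": force on the tool from outside, world axes, zero at the start; "wrist_torque": the same for the moment, N m; "opening": finger opening in m.
Only numpy, scipy, OpenCV 4.12 (cv2) and the standard library are available. Lean on these libraries where they do the work, as an engineer would, in place of code of your own. Each camera call takes 0.05 s, during which the arm holds its last target.

## Working session

There is one attempt and no reset: what is moved stays moved. The work goes in short steps, Python scripts to look and compute and a tool call to move; the robot and the scene stay as the last step left them, time stands still between calls to the robot, and variables do not carry over. Pictures are saved under pics/ and viewed, and the job is handed in when it is done.

Besides the shell and the picture viewer there is one more tool, called after "Emit:" as name(argument=value, ...) on one line, values as JSON. servo_tool: Moves the arm, as the interface text tells. Its arguments: {"type":"object","properties":{"commands":{"type":"array","items":{"type":"number"}},"grip_force":{"type":"number"}},"required":["commands"]}

```bash
ls; mkdir -p pics; cat > h.py <<'E'
import numpy as np, cv2
from scipy.spatial.transform import Rotation as R
from station import monitor, viewer, ticket
def save(n,p):
    d=viewer.get_image(n); np.savez('pics/'+p+'.npz',**{k:np.array(v) for k,v in d.items()})
    cv2.imwrite('pics/'+p+'.png',cv2.cvtColor(d['frame'],cv2.COLOR_RGB2BGR)); return d
def load(p): return dict(np.load('pics/'+p+'.npz'))
def ray(d,u,v):
    p=cv2.undistortPoints(np.array([[[u,v]]],float),d['camera_matrix'],d['dist_coeffs'])[0,0]
    T=d['cam_to_world']; return T[:3,3],T[:3,:3]@np.array([p[0],p[1],1])
def onz(d,u,v,z):
    o,r=ray(d,u,v); return o+r*(z-o[2])/r[2]
def cloud(d):
    H,W=d['depth'].shape
    uu,vv=np.meshgrid(np.arange(W),np.arange(H))
    p=cv2.undistortPoints(np.stack([uu,vv],-1).reshape(-1,1,2).astype(float),d['camera_matrix'],d['dist_coeffs'])[:,0]
    z=d['depth'].reshape(-1,1); c=np.hstack([p*z,z]); T=d['cam_to_world']
    return (c@T[:3,:3].T+T[:3,3]).reshape(H,W,3)
def proj(d,P):
    T=np.linalg.inv(d['cam_to_world']); rv=cv2.Rodrigues(T[:3,:3])[0]
    return cv2.projectPoints(np.array(P,float).reshape(-1,1,3),rv,T[:3,3],d['camera_matrix'],d['dist_coeffs'])[0][:,0]
E
python3 - <<'E'
from h import *
for n in ['scene','side','wrist']: save(n,n+'0')
o=monitor.get_obs(); print(o); print(R.from_rotvec(o['tool_rot']).as_matrix().round(3))
for n in ['scene','side','wrist']: print(load(n+'0')['cam_to_world'].round(3))
E
```

```text
pics
{'t': 0.15, 'q': array([-1.26297978e+00,  5.32035190e-02,  1.61391295e+00,  2.95819839e-05,
        1.47601715e+00, -1.19013228e-01]), 'dq': array([-0.00042418, -0.00105869, -0.00254339, -0.0008291 , -0.00081036,
       -0.00034955]), 'effort': array([-1.09105313e-04, -3.94242561e+01, -3.70721877e+01, -1.44806286e-04,
        4.64681230e-03, -4.85235830e-06]), 'tool_pos': array([ 0.25860147, -0.5684835 ,  0.23038571]), 'tool_rot': array([-0.43044828,  1.98727194, -1.98414929]), 'contact_force': array([ 0.66608238, -0.48270507, -0.36416167]), 'wrist_torque': array([-0.01395986,  0.01748978, -0.03202354]), 'opening': 0.08545509925622513}
[[-0.91  -0.     0.414]
 [-0.414  0.001 -0.91 ]
 [-0.    -1.    -0.002]]
[[-0.542 -0.338  0.769 -0.503]
 [-0.84   0.244 -0.485  0.647]
 [-0.024 -0.909 -0.416  0.652]
 [ 0.     0.     0.     1.   ]]
[[ 1.000e+00  3.000e-03  1.000e-03  4.980e-01]
 [ 1.000e-03 -6.650e-01  7.470e-01 -9.840e-01]
 [ 3.000e-03 -7.470e-01 -6.650e-01  1.021e+00]
 [ 0.000e+00  0.000e+00  0.000e+00  1.000e+00]]
[[ 0.414 -0.862 -0.293  0.334]
 [-0.91  -0.392 -0.133 -0.534]
 [-0.     0.322 -0.947  0.373]
 [ 0.     0.     0.     1.   ]]
```

View pics/scene0.png

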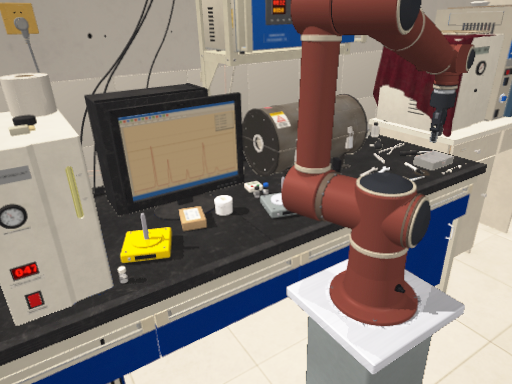

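View pics/side0.png

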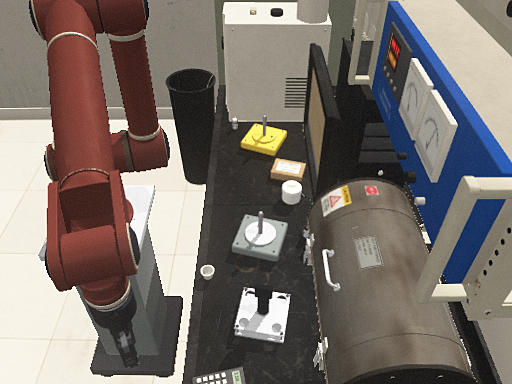

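View pics/wrist0.png

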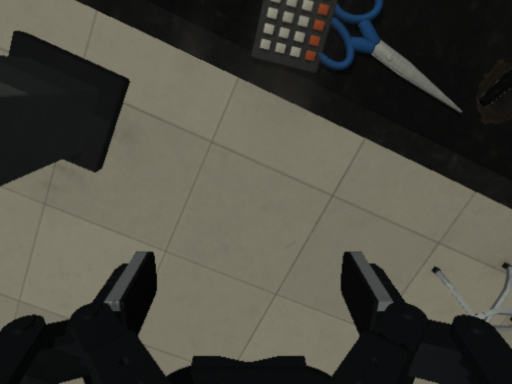

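```bash
python3 - <<'E'
from h import *
d=load('side0'); im=cv2.imread('pics/side0.png')
cv2.imwrite('pics/c1.png',cv2.resize(im[190:360,190:340],None,fx=4,fy=4,interpolation=cv2.INTER_CUBIC)[:600*2][:680])
C=cloud(d)
for n,u,v in [('spindletip',261,212),('turntable',251,234),('corner',236,245),('tab',264,290),('deck',245,318),('tin',291,185),('cruc',207,268),('furn',312,230),('furn2',345,260),('hous',275,245),('yel',264,116)]:
    print(n,C[v,u].round(3))
E
```

```text
spindletip [ 0.519 -0.099  0.125]
turntable [ 0.49  -0.106  0.039]
corner [ 0.446 -0.146  0.035]
tab [ 0.523 -0.369  0.132]
deck [ 0.476 -0.382  0.027]
tin [0.621 0.097 0.053]
cruc [ 0.366 -0.216  0.017]
furn [ 0.645 -0.237  0.2  ]
furn2 [ 0.693 -0.396  0.281]
hous [ 0.56  -0.147  0.036]
yel [0.536 0.409 0.12 ]
```

View pics/c1.png

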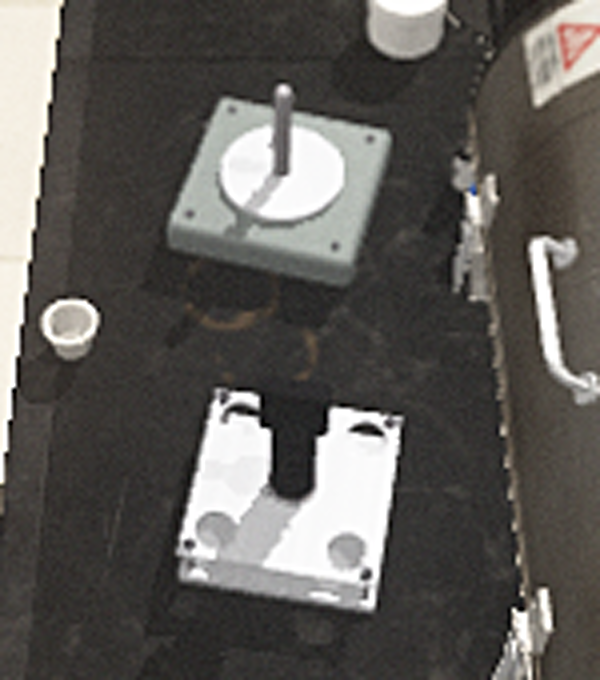

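```bash
python3 - <<'E'
from h import *
d=load('side0'); C=cloud(d); im=d['frame'].astype(int)
X,Y,Z=C[...,0],C[...,1],C[...,2]
m=(abs(X-.52)<.04)&(abs(Y+.37)<.05)&(Z>.108)&(Z<.16)
P=C[m];print('tab n',len(P),P.min(0),P.max(0))
t=P[P[:,2]>.133]; print('top',len(t),t.mean(0),t.min(0),t.max(0)); print(cv2.minAreaRect((t[:,:2]*1000).astype(np.float32)))
m=(abs(X-.52)<.1)&(abs(Y+.37)<.1)&(Z>.027)&(Z<.04); t=C[m];print('deck',len(t),cv2.minAreaRect((t[:,:2]*1000).astype(np.float32)))
m=(abs(X-.52)<.1)&(abs(Y+.11)<.1)&(Z>.03)&(Z<.046); t=C[m];print('drv',len(t),cv2.minAreaRect((t[:,:2]*1000).astype(np.float32)))
m=(abs(X-.52)<.03)&(abs(Y+.11)<.03)&(Z>.05)&(Z<.14); t=C[m];print('spindle',len(t),np.median(t,0),t.min(0),t.max(0))
for lo in np.arange(.05,.13,.02):
  s=t[(t[:,2]>=lo)&(t[:,2]<lo+.02)];print(lo,s.mean(0))
# furnace profile
for y in [-.45,-.37,-.3,-.2,-.11]:
  s=C[(abs(Y-y)<.02)&(X>.56)&(Z>.03)]; 
  if len(s): print(y,[(zz,s[(abs(s[:,2]-zz)<.02),0].min().round(3) if (abs(s[:,2]-zz)<.02).any() else None) for zz in (.05,.1,.15,.2,.25,.3,.35,.4)])
E
```

```text
tab n 212 [ 0.50136165 -0.3751925   0.10803926] [ 0.54279216 -0.35489737  0.14224016]
top 106 [ 0.52186733 -0.36464235  0.13722323] [ 0.50136165 -0.37454573  0.13300715] [ 0.54237057 -0.35489737  0.14224016]
((521.4385986328125, -364.7633056640625), (17.34712028503418, 42.66190719604492), 81.24481964111328)
deck 1484 ((522.0398559570312, -361.8370361328125), (127.96205139160156, 125.31951904296875), 79.52562713623047)
drv 1503 ((517.8153076171875, -101.06526947021484), (143.3168182373047, 139.640380859375), 74.3157730102539)
spindle 80 [ 0.51658885 -0.10429944  0.09393281] [ 0.51076097 -0.108816    0.05026767] [ 0.52259556 -0.09566438  0.12917609]
0.05 [ 0.51718899 -0.10429558  0.06074785]
0.07 [ 0.51823292 -0.10457544  0.0802852 ]
0.09000000000000001 [ 0.51755899 -0.10459153  0.09979159]
0.11000000000000001 [ 0.51719976 -0.10271144  0.12057453]
-0.45 [(0.05, np.float64(0.561)), (0.1, np.float64(1.068)), (0.15, np.float64(0.638)), (0.2, np.float64(0.638)), (0.25, np.float64(0.651)), (0.3, np.float64(0.687)), (0.35, None), (0.4, None)]
-0.37 [(0.05, np.float64(0.56)), (0.1, None), (0.15, np.float64(0.637)), (0.2, np.float64(0.637)), (0.25, np.float64(0.65)), (0.3, np.float64(0.687)), (0.35, None), (0.4, None)]
-0.3 [(0.05, np.float64(0.56)), (0.1, np.float64(0.645)), (0.15, np.float64(0.639)), (0.2, np.float64(0.639)), (0.25, np.float64(0.654)), (0.3, np.float64(0.689)), (0.35, None), (0.4, None)]
-0.2 [(0.05, np.float64(0.562)), (0.1, None), (0.15, np.float64(0.639)), (0.2, np.float64(0.639)), (0.25, np.float64(0.653)), (0.3, np.float64(0.686)), (0.35, None), (0.4, None)]
-0.11 [(0.05, np.float64(0.561)), (0.1, None), (0.15, None), (0.2, None), (0.25, None), (0.3, None), (0.35, None), (0.4, None)]
```

```bash
cat >> h.py <<'E'
def go(P,yaw=None):
    """tool-frame shift (cm) to world point P; turn about tool y to bring jaw axis (tool z) to yaw deg"""
    o=monitor.get_obs(); M=R.from_rotvec(o['tool_rot']).as_matrix()
    dw=np.array(P)-o['tool_pos']; y=np.degrees(np.arctan2(M[1,2],M[0,2]))
    print('t',round(o['t'],2),'pos',o['tool_pos'].round(4),'jawyaw',round(y,2),'tilt',M[:,1].round(4),'F',o['contact_force'].round(2),'T',o['wrist_torque'].round(3),'open',round(o['opening'],4),'q',o['q'].round(2))
    print('shift cm',(M.T@dw*100).round(2),end=' ')
    if yaw is not None:
        a=np.radians(-(yaw-y)); print('turn ry',round(a,4), 'shift after turn',(( M@R.from_rotvec([0,a,0]).as_matrix()).T@dw*100).round(2))
        # levelling correction: rotation taking tool to exact down pose
        c,s=np.cos(np.radians(yaw)),np.sin(np.radians(yaw)); G=np.array([[-(-s)*-1*-1,0,c],[0,0,s],[0,-1,0]],float)
        G[:,1]=[0,0,-1];G[:,2]=[c,s,0];G[:,0]=np.cross(G[:,1],G[:,2])
        print('full turn',R.from_matrix(M.T@G).as_rotvec().round(4))
E
python3 -c "
from h import *
go([.45,-.11,.26],-99.5)"
```

```text
t 0.15 pos [ 0.2586 -0.5685  0.2304] jawyaw -65.54 tilt [-4.0e-04  1.5e-03 -1.0e+00] F [ 0.67 -0.48 -0.36] T [-0.014  0.017 -0.032] open 0.0855 q [-1.26  0.05  1.61  0.    1.48 -0.12]
shift cm [-36.4   -2.9  -33.82] turn ry 0.5926 shift after turn [-11.31  -2.9  -48.38]
full turn [1.500e-03 5.926e-01 2.000e-04]
```

Emit:
servo_tool(commands=[0, 0.148, 0, 0, -0.5, 0, 1, 0, 0.148, 0, 0, -0.5, 0, 1, 0, 0.148, 0, 0, -0.5, 0, 1, 0, 0.148, 0, 0, -0.5, 0, 1, 0, 0, 0, -1, 0, -4, 1, 0, 0, 0, -1, 0, -4, 1, 0, 0, 0, -1, 0, -4, 1, 0, 0, 0, -1, 0, -4, 1, 0, 0, 0, -1, 0, -4, 1, 0, 0, 0, -1, 0, -4, 1, 0, 0, 0, -1, 0, -4, 1, 0, 0, 0, -1, 0, -4, 1, 0, 0, 0, -1, 0, -4, 1, 0, 0, 0, -1, 0, -4, 1, 0, 0, 0, -1, 0, -4, 1, 0, 0, 0, 0, 0, 0, 1])

```text
t: 1.75
tool_pos: [0.4498, -0.1381, 0.2464]
tool_rot: [-0.192, -2.134, 2.111]
contact_force: [0.0, -0.6, -0.3]
opening: 0.0853
```

```bash
python3 -c "
from h import *
go([.45,-.11,.26],-99.5)
d=save('wrist','w1')
print(proj(d,[[.5175,-.1005,.04],[.5175,-.1005,.125]]))"
```

```text
t 1.75 pos [ 0.4498 -0.1381  0.2464] jawyaw -100.6 tilt [-0.0031  0.011  -0.9999] F [ 0.02 -0.65 -0.31] T [-0.069  0.024  0.047] open 0.0853 q [-0.46 -0.34  1.94  0.01  1.55  1.29]
shift cm [ 0.5  -1.33 -2.78] turn ry -0.0192 shift after turn [ 0.45 -1.33 -2.79]
full turn [ 0.0102 -0.0191  0.005 ]
[[202.37595424 100.05560424]
 [187.15271673 107.48576997]]
```

View pics/w1.png

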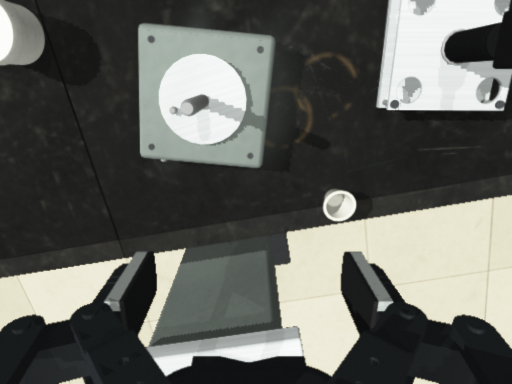

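```bash
python3 - <<'E'
from h import *
im=cv2.imread('pics/w1.png'); cv2.imwrite('pics/c2.png',cv2.resize(im[45:150,145:260],None,fx=6,fy=6,interpolation=cv2.INTER_CUBIC)[:600])
E
```

```text
(no output)
```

View pics/c2.png

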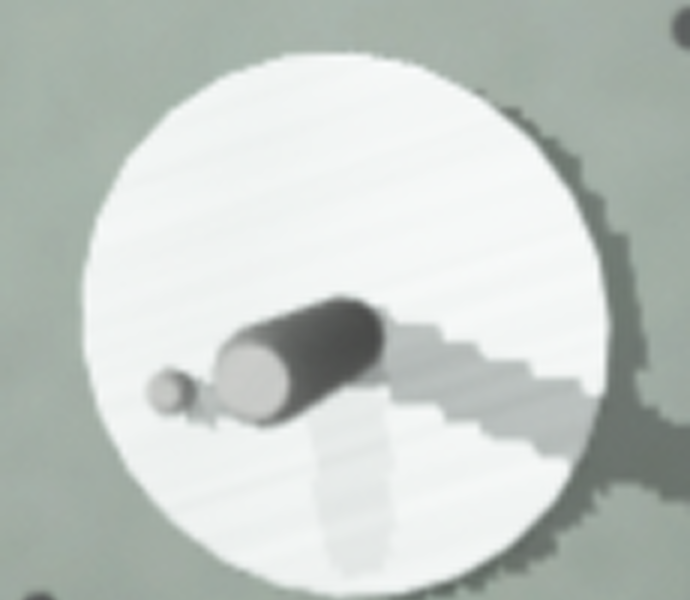

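```bash
python3 - <<'E'
from h import *
d=load('w1')
p=onz(d,172.9,109.8,.0455); s=onz(d,186.9,108.4,.125)
g=cv2.cvtColor(d['frame'],cv2.COLOR_RGB2GRAY)
im=d['frame'].astype(int)
m=((im.min(2)>215)).astype(np.uint8); m[:, :150]=0; m[:,250:]=0; m[150:]=0
cs=max(cv2.findContours(m,0,2)[0],key=cv2.contourArea); h=cv2.convexHull(cs)
Q=np.array([onz(d,*q[0],.04)[:2] for q in h.astype(float)])
(c,r)=cv2.minEnclosingCircle((Q*1000).astype(np.float32)); print('tt',c,r,cv2.fitEllipse((Q*1000).astype(np.float32)))
print('pin',p,'tip',s)
for c0 in (np.array(c)/1000,s[:2]): print(np.linalg.norm(p[:2]-c0),np.degrees(np.arctan2(*(p[:2]-c0)[::-1])))
E
```

```text
tt (517.2803955078125, -99.9426040649414) 45.66664123535156 ((517.2892456054688, -99.93395233154297), (90.73756408691406, 91.01226806640625), 113.06202697753906)
pin [ 0.51381725 -0.06901874  0.0455    ] tip [ 0.51684675 -0.10012969  0.125     ]
0.031117176310575312 96.38989230570093
0.03125809930175984 95.56176605588158
```

```bash
python3 -c "
from h import *
go([.47,-.365,.25],-99.5)"
```

```text
t 1.8 pos [ 0.4491 -0.1398  0.2463] jawyaw -100.69 tilt [-0.0038  0.0099 -0.9999] F [ 0.26 -0.73 -0.72] T [-0.027 -0.057  0.015] open 0.0852 q [-0.46 -0.34  1.94  0.01  1.55  1.29]
shift cm [-6.22 -0.6  21.74] turn ry -0.0208 shift after turn [-5.77 -0.6  21.87]
full turn [ 0.009  -0.0207  0.0055]
```

Emit:
servo_tool(commands=[0.009, -0.02, 0.005, -0.9, 0, 3.6, 1, 0, 0, 0, -0.9, 0, 3.6, 1, 0, 0, 0, -0.9, 0, 3.6, 1, 0, 0, 0, -0.9, -0.1, 3.6, 1, 0, 0, 0, -0.9, -0.1, 3.6, 1, 0, 0, 0, -0.9, -0.1, 3.6, 1, 0, 0, 0, 0, 0, 0, 1, 0, 0, 0, 0, 0, 0, 1])

```text
t: 2.6
tool_pos: [0.4597, -0.3775, 0.2462]
tool_rot: [-0.179, -2.128, 2.13]
contact_force: [0.3, 0.4, 0.4]
opening: 0.0855
```

```bash
python3 -c "
from h import *
d=save('wrist','w2')
go([.522,-.364,.25],-99.5)
"
```

```text
t 2.65 pos [ 0.4597 -0.3773  0.2462] jawyaw -99.87 tilt [-0.0049 -0.0011 -1.    ] F [ 0.27 -0.9  -0.63] T [-0.004 -0.014 -0.004] open 0.0857 q [-0.81 -0.03  1.67 -0.    1.5   0.93]
shift cm [-5.91 -0.41 -2.38] turn ry -0.0065 shift after turn [-5.92 -0.41 -2.34]
full turn [-0.0019 -0.0065  0.0047]
```

View pics/w2.png

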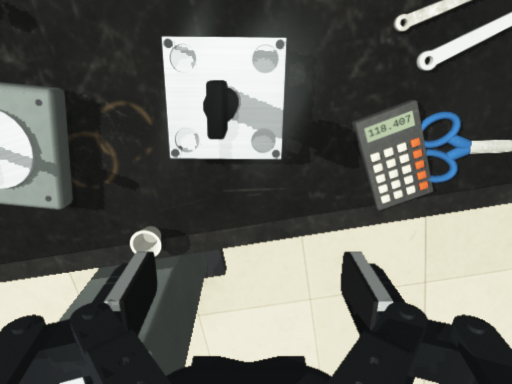

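```bash
python3 - <<'E'
from h import *
d=load('w2'); im=d['frame'].astype(int)
m=(im.min(2)>90).astype(np.uint8); m[170:]=0; m[:,:140]=0; m[:,310:]=0; m[:30]=0
cs=max(cv2.findContours(m,0,2)[0],key=cv2.contourArea)
Q=np.array([onz(d,*q[0],.034)[:2] for q in cs.astype(float)])*1000
print('deck',cv2.minAreaRect(Q.astype(np.float32)))
m=(im.max(2)<45).astype(np.uint8); k=np.zeros_like(m);k[70:145,195:245]=1;m*=k
cs=max(cv2.findContours(m,0,2)[0],key=cv2.contourArea);print(cv2.boundingRect(cs))
# tab top: left edge of mask & ends
ys,xs=np.nonzero(m); 
for y in range(78,142,4): 
  r=np.nonzero(m[y])[0]; print(y,r.min() if len(r) else None,r.max() if len(r) else None)
C=cloud(d); t=C[(m>0)&(C[...,2]>.134)]; print(len(t),t.mean(0),cv2.minAreaRect((t[:,:2]*1000).astype(np.float32)))
im=cv2.imread('pics/w2.png'); cv2.imwrite('pics/c3.png',cv2.resize(im[30:165,150:300],None,fx=4,fy=4,interpolation=cv2.INTER_CUBIC))
E
```

```text
deck ((521.597412109375, -363.63812255859375), (125.88479614257812, 125.72187042236328), 79.52534484863281)
(204, 81, 34, 57)
78 None None
82 209 224
86 207 225
90 207 231
94 207 234
98 206 236
102 204 236
106 204 236
110 205 235
114 207 233
118 208 229
122 208 226
126 208 226
130 208 225
134 209 224
138 None None
999 [ 0.52300248 -0.36427228  0.14054395] ((526.5968627929688, -366.8245544433594), (25.116539001464844, 52.21596145629883), 56.96628952026367)
```

View pics/c3.png

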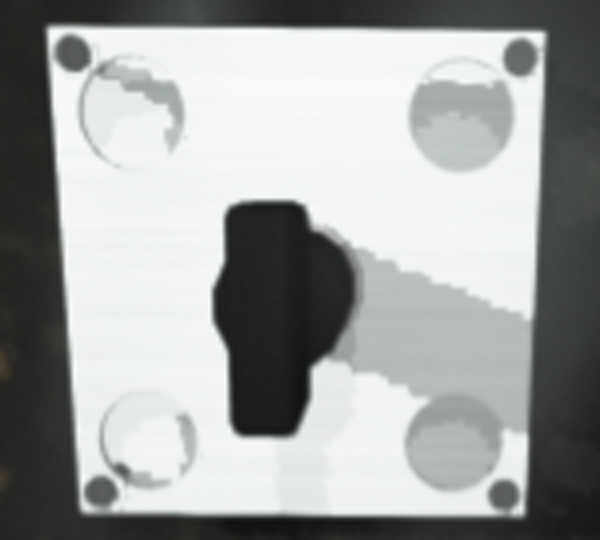

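```bash
python3 -c "
from h import *
go([.5217,-.3637,.17],-100.5)
"
```

```text
t 2.65 pos [ 0.4597 -0.3773  0.2462] jawyaw -99.87 tilt [-0.0049 -0.0011 -1.    ] F [ 0.27 -0.9  -0.63] T [-0.004 -0.014 -0.004] open 0.0857 q [-0.81 -0.03  1.67 -0.    1.5   0.93]
shift cm [-5.91  7.59 -2.42] turn ry 0.011 shift after turn [-5.88  7.59 -2.48]
full turn [-0.0019  0.0109  0.0046]
```

Emit:
servo_tool(commands=[-0.002, 0.011, 0.0045, -2, 0, -0.8, 1, 0, 0, 0, -2, 0.6, -0.8, 1, 0, 0, 0, -1.9, 2, -0.8, 1, 0, 0, 0, 0, 2.5, 0, 1, 0, 0, 0, 0, 2, 0, 1, 0, 0, 0, 0, 0, 0, 1, 0, 0, 0, 0, 0, 0, 1])

```text
t: 3.35
tool_pos: [0.523, -0.3591, 0.1755]
tool_rot: [-0.194, -2.127, 2.129]
contact_force: [1.1, -0.4, 0.5]
opening: 0.0852
```

```bash
python3 -c "
from h import *
go([.5217,-.3637,.106],-100.5)
d=save('wrist','w3');save('side','s3')
"
```

```text
t 3.35 pos [ 0.523  -0.3591  0.1755] jawyaw -100.32 tilt [ 0.0018 -0.0014 -1.    ] F [ 1.11 -0.41  0.47] T [-0.013  0.029  0.007] open 0.0852 q [-0.72  0.11  1.64  0.    1.38  1.03]
shift cm [0.06 6.95 0.47] turn ry 0.0032 shift after turn [0.06 6.95 0.47]
full turn [-0.0011  0.0032 -0.002 ]
```

View pics/w3.png

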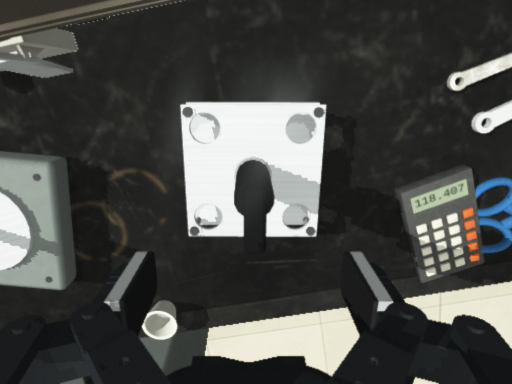

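Emit:
servo_tool(commands=[-0.001, 0.003, -0.002, 0.05, 1.5, 0.4, 1, 0, 0, 0, 0, 1.8, 0, 1, 0, 0, 0, 0, 1.8, 0, 1, 0, 0, 0, 0, 1.2, 0, 1, 0, 0, 0, 0, 0.5, 0, 1, 0, 0, 0, 0, 0, 0, 1, 0, 0, 0, 0, 0, 0, 1])

```text
t: 4.15
tool_pos: [0.5235, -0.3673, 0.1096]
tool_rot: [-0.207, -2.121, 2.135]
contact_force: [0.4, -0.1, 0.8]
opening: 0.0855
```

```bash
python3 -c "
from h import *
go([.5217,-.3637,.106],-100.5)
d=save('wrist','w4');save('side','s4')
"
```

```text
t 4.15 pos [ 0.5235 -0.3673  0.1096] jawyaw -100.63 tilt [ 0.0077 -0.0077 -0.9999] F [ 0.45 -0.13  0.78] T [-0.03  -0.004 -0.007] open 0.0855 q [-0.73  0.18  1.69 -0.    1.27  1.03]
shift cm [ 0.25  0.36 -0.33] turn ry -0.0022 shift after turn [ 0.25  0.36 -0.33]
full turn [-0.0062 -0.0022 -0.0089]
```

View pics/w4.png

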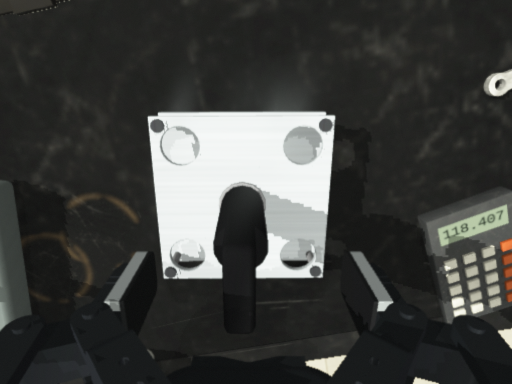

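Emit:
servo_tool(commands=[-0.006, -0.002, -0.009, 0.2, 0.3, -0.33, 1, 0, 0, 0, 0, 0, 0, 1, 0, 0, 0, 0, 0, 0, 1])

```text
t: 4.55
tool_pos: [0.5231, -0.3642, 0.1087]
tool_rot: [-0.198, -2.125, 2.129]
contact_force: [0.3, -0.1, -0.8]
opening: 0.0858
```

```bash
python3 -c "
from h import *
go([.5217,-.3637,.106],-100.5)
"
```

```text
t 4.55 pos [ 0.5231 -0.3642  0.1087] jawyaw -100.49 tilt [ 0.0021 -0.002  -1.    ] F [ 0.32 -0.09 -0.78] T [ 0.034 -0.051  0.019] open 0.0858 q [-0.72  0.18  1.69 -0.    1.27  1.03]
shift cm [ 0.15  0.27 -0.02] turn ry 0.0003 shift after turn [ 0.15  0.27 -0.02]
full turn [-0.0016  0.0003 -0.0025]
```

Emit:
servo_tool(commands=[-0.002, 0, -0.003, 0.15, 0.3, 0, 1, 0, 0, 0, 0, 0, 0, 1, 0, 0, 0, 0, 0, 0, 0.5, 0, 0, 0, 0, 0, 0, 0.3, 0, 0, 0, 0, 0, 0, 0, 0, 0, 0, 0, 0, 0, 0, 0, 0, 0, 0, 0, 0, 0, 0, 0, 0, 0, 0, 0, 0, 0, 0, 0, 0, 0, 0, 0], grip_force=60)

```text
t: 5.45
tool_pos: [0.5218, -0.3635, 0.1057]
tool_rot: [-0.194, -2.127, 2.124]
contact_force: [0.3, 1.0, -0.4]
opening: 0.0135
```

```bash
python3 -c "
from h import *
go([.5217,-.3637,.106],-100.5)
"
```

```text
t 5.45 pos [ 0.5218 -0.3635  0.1057] jawyaw -100.47 tilt [-3.e-04  1.e-03 -1.e+00] F [ 0.25  0.98 -0.36] T [-0.124 -0.001  0.028] open 0.0135 q [-0.73  0.18  1.69  0.    1.27  1.03]
shift cm [ 0.   -0.03  0.02] turn ry 0.0006 shift after turn [ 0.   -0.03  0.02]
full turn [0.0009 0.0006 0.0005]
```

Emit:
servo_tool(commands=[0, 0, 0, 0, -0.5, 0, 0, 0, 0, 0, 0, -1, 0, 0, 0, 0, 0, 0, -2, 0, 0, 0, 0, 0, 0, -2.5, 0, 0, 0, 0, 0, 0, -2.5, 0, 0, 0, 0, 0, 0, -2.5, 0, 0, 0, 0, 0, 0, -2.5, 0, 0, 0, 0, 0, 0, -2.5, 0, 0, 0, 0, 0, 0, -1, 0, 0, 0, 0, 0, 0, 0, 0, 0])

```text
t: 6.45
tool_pos: [0.5184, -0.3614, 0.278]
tool_rot: [-0.182, -2.129, 2.111]
contact_force: [0.1, -0.3, -4.1]
opening: 0.0132
```

```bash
python3 -c "
from h import *
go([.517,-.100,.262],-84)
"
```

```text
t 6.45 pos [ 0.5184 -0.3614  0.278 ] jawyaw -100.5 tilt [-0.0111  0.0098 -0.9999] F [ 0.12 -0.26 -4.07] T [-0.043 -0.016 -0.035] open 0.0132 q [-0.73  0.06  1.53 -0.    1.57  1.03]
shift cm [  4.88   1.86 -25.67] turn ry -0.288 shift after turn [ -2.61   1.86 -26.  ]
full turn [ 0.0094 -0.288   0.0115]
```

Emit:
servo_tool(commands=[0.005, -0.144, 0.006, 0, 0, 0, 0, 0.005, -0.144, 0.006, 0, 0, 0, 0, 0, 0, 0, -0.3, 0, -2, 0, 0, 0, 0, -0.3, 0, -3, 0, 0, 0, 0, -0.3, 0, -3.5, 0, 0, 0, 0, -0.3, 0, -3.5, 0, 0, 0, 0, -0.3, 0, -3.5, 0, 0, 0, 0, -0.3, 0, -3, 0, 0, 0, 0, -0.3, 0, -2, 0, 0, 0, 0, 0, 0, -1, 0, 0, 0, 0, 0, 0, 0, 0, 0, 0, 0, 0, 0, 0, 0])

```text
t: 7.65
tool_pos: [0.507, -0.1286, 0.2597]
tool_rot: [-0.137, 2.198, -2.16]
contact_force: [-0.0, -0.4, -3.5]
opening: 0.0131
```

```bash
python3 -c "
from h import *
go([.517,-.100,.256],-84)
save('side','s5');save('wrist','w5');save('scene','sc5')
"
```

```text
t 7.65 pos [ 0.507  -0.1286  0.2597] jawyaw -84.1 tilt [-0.0236  0.0166 -0.9996] F [-0.   -0.42 -3.5 ] T [-0.021  0.013 -0.037] open 0.0131 q [-0.39 -0.19  1.8   0.01  1.56  1.07]
shift cm [-1.3   0.39 -2.74] turn ry -0.0018 shift after turn [-1.3   0.39 -2.74]
full turn [ 0.0189 -0.0016  0.0218]
```

View pics/s5.png

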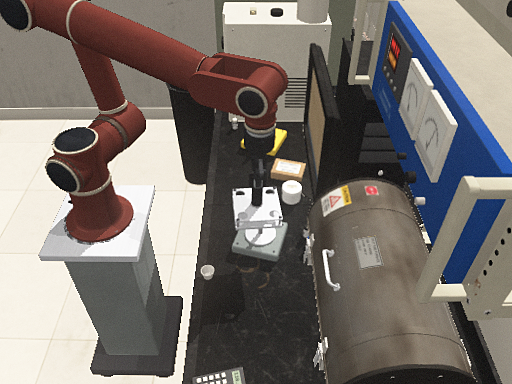

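View pics/w5.png

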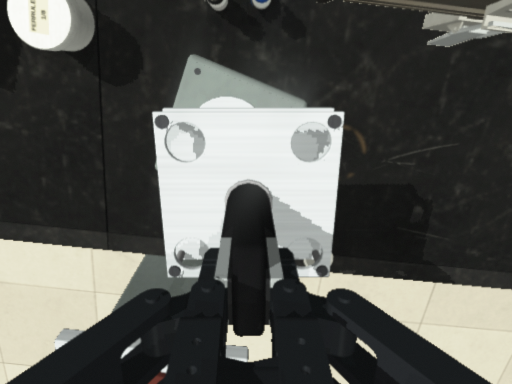

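Emit:
servo_tool(commands=[0.019, -0.002, 0.022, -0.6, 0, -1.3, 0, 0, 0, 0, -0.6, 0, -1.3, 0, 0, 0, 0, 0, 0, 0, 0, 0, 0, 0, 0, 0, 0, 0])

```text
t: 8.2
tool_pos: [0.5176, -0.1018, 0.2605]
tool_rot: [-0.106, 2.167, -2.17]
contact_force: [-0.1, -0.7, -3.9]
opening: 0.0131
```

```bash
python3 -c "
from h import *
go([.517,-.100,.240],-84)
"
```

```text
t 8.2 pos [ 0.5176 -0.1018  0.2605] jawyaw -84.21 tilt [ 0.003  -0.0012 -1.    ] F [-0.08 -0.75 -3.87] T [-0.015 -0.004 -0.045] open 0.0131 q [-0.34 -0.2   1.8  -0.    1.53  1.13]
shift cm [ 0.04  2.05 -0.18] turn ry -0.0037 shift after turn [ 0.04  2.05 -0.18]
full turn [-0.0015 -0.0037 -0.0029]
```

Emit:
servo_tool(commands=[-0.0015, -0.003, -0.003, 0.05, 1.0, -0.18, 0, 0, 0, 0, 0, 0.8, 0, 0, 0, 0, 0, 0, 0, 0, 0, 0, 0, 0, 0, 0, 0, 0])

```text
t: 8.6
tool_pos: [0.5165, -0.1001, 0.2401]
tool_rot: [-0.115, 2.169, -2.169]
contact_force: [-0.5, -1.2, -3.6]
opening: 0.0136
```

```bash
python3 - <<'E'
from h import *
d=save('wrist','w6');save('scene','sc6')
go([.517,-.100,.236],-84)
o=monitor.get_obs(); z=o['tool_pos'][2]-.1057+.034
im=d['frame'].astype(int)
m=(im.min(2)>205).astype(np.uint8); m[285:]=0; m[:,:130]=0; m[:,360:]=0; m[:100]=0
cs=max(cv2.findContours(m,0,2)[0],key=cv2.contourArea); print(cv2.boundingRect(cs))
Q=np.array([onz(d,*q[0],z)[:2] for q in cs.astype(float)])*1000
print('deck',cv2.minAreaRect(Q.astype(np.float32)))
cv2.imwrite('pics/m6.png',m*255)
E
```

```text
t 8.7 pos [ 0.5166 -0.1002  0.2403] jawyaw -84.04 tilt [-1.7e-03 -1.0e-04 -1.0e+00] F [ 0.57 -0.78 -4.08] T [ 0.001  0.051 -0.006] open 0.0131 q [-0.33 -0.19  1.83 -0.    1.5   1.13]
shift cm [-0.05  0.43 -0.01] turn ry -0.0006 shift after turn [-0.05  0.43 -0.01]
full turn [ 0.0001 -0.0006  0.0017]
(153, 108, 191, 169)
deck ((517.4583129882812, -100.09740447998047), (126.102294921875, 124.05854034423828), 6.040591239929199)
```

View pics/w6.png

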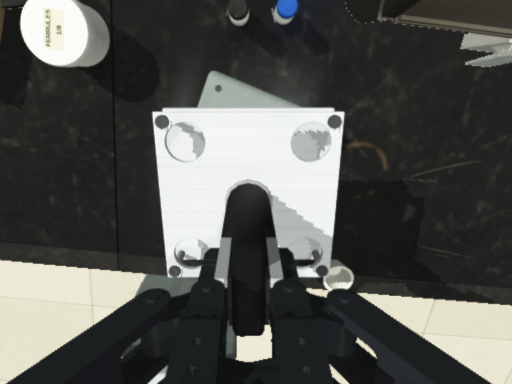

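View pics/m6.png

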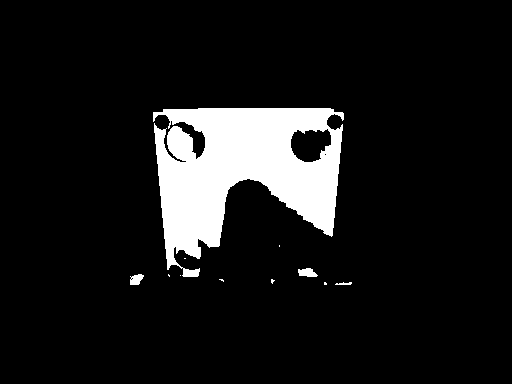

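Emit:
servo_tool(commands=[0, 0, 0.0015, 0, 0.5, 0, 0, 0, 0, 0, 0, 0.5, 0, 0, 0, 0, 0, 0, 0.5, 0, 0, 0, 0, 0, 0, 0.3, 0, 0, 0, 0, 0, 0, 0, 0, 0])

```text
t: 9.2
tool_pos: [0.5167, -0.1005, 0.2212]
tool_rot: [-0.112, 2.168, -2.168]
contact_force: [-0.2, 0.2, -3.8]
opening: 0.013
```

```bash
python3 -c "
from h import *
go([.517,-.100,.2],-84)
"
```

```text
t 9.2 pos [ 0.5167 -0.1005  0.2212] jawyaw -84.07 tilt [ 8.e-04 -2.e-04 -1.e+00] F [-0.16  0.23 -3.79] T [-0.012  0.039  0.018] open 0.013 q [-0.33 -0.18  1.85  0.    1.47  1.13]
shift cm [-0.03  2.12 -0.05] turn ry -0.0011 shift after turn [-0.03  2.12 -0.05]
full turn [-0.0003 -0.0011 -0.0008]
```

Emit:
servo_tool(commands=[0, -0.001, 0, 0, 0.4, -0.05, 0, 0, 0, 0, 0, 0.4, 0, 0, 0, 0, 0, 0, 0.4, 0, 0, 0, 0, 0, 0, 0.4, 0, 0, 0, 0, 0, 0, 0.4, 0, 0, 0, 0, 0, 0, 0.4, 0, 0, 0, 0, 0, 0, 0, 0, 0])

```text
t: 9.9
tool_pos: [0.5167, -0.0999, 0.195]
tool_rot: [-0.113, 2.167, -2.168]
contact_force: [0.4, 0.2, -4.2]
opening: 0.0133
```

```bash
python3 -c "
from h import *
go([.517,-.100,.16],-84)
"
```

```text
t 9.9 pos [ 0.5167 -0.0999  0.195 ] jawyaw -84.0 tilt [ 6.e-04 -2.e-04 -1.e+00] F [ 0.37  0.25 -4.18] T [ 0.027  0.013 -0.004] open 0.0133 q [-0.33 -0.16  1.88  0.    1.42  1.13]
shift cm [-0.03  3.5   0.01] turn ry 0.0 shift after turn [-0.03  3.5   0.01]
full turn [-0.0003  0.     -0.0006]
```

Emit:
servo_tool(commands=[0, 0, 0, 0, 0.4, 0, 0, 0, 0, 0, 0, 0.4, 0, 0, 0, 0, 0, 0, 0.4, 0, 0, 0, 0, 0, 0, 0.4, 0, 0, 0, 0, 0, 0, 0.4, 0, 0, 0, 0, 0, 0, 0.4, 0, 0, 0, 0, 0, 0, 0.4, 0, 0, 0, 0, 0, 0, 0, 0, 0, 0, 0, 0, 0, 0, 0, 0])

```text
t: 10.8
tool_pos: [0.5168, -0.1, 0.1644]
tool_rot: [-0.113, 2.167, -2.168]
contact_force: [0.2, -0.2, -3.4]
opening: 0.0132
```

```bash
python3 -c "
from h import *
go([.517,-.100,.152],-84)
save('side','s7')
"
```

```text
t 10.8 pos [ 0.5168 -0.1     0.1644] jawyaw -84.0 tilt [ 6.e-04 -2.e-04 -1.e+00] F [ 0.24 -0.24 -3.4 ] T [ 0.027 -0.051 -0.002] open 0.0132 q [-0.33 -0.13  1.91 -0.    1.37  1.13]
shift cm [-0.02  1.24  0.  ] turn ry -0.0 shift after turn [-0.02  1.24  0.  ]
full turn [-0.0003 -0.     -0.0006]
```

View pics/s7.png

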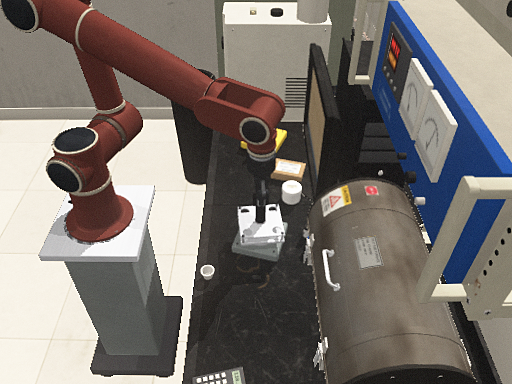

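Emit:
servo_tool(commands=[0, 0, 0, 0, 0.3, 0, 0, 0, 0, 0, 0, 0.3, 0, 0, 0, 0, 0, 0, 0.2, 0, 0, 0, 0, 0, 0, 0.1, 0, 0, 0, 0, 0, 0, 0, 0, 0])

```text
t: 11.35
tool_pos: [0.5171, -0.1001, 0.1552]
tool_rot: [-0.112, 2.166, -2.168]
contact_force: [0.2, 1.0, -4.2]
opening: 0.0136
```

Emit:
servo_tool(commands=[0, 0, 0, 0, 0.1, 0, 0, 0, 0, 0, 0, 0.1, 0, 0, 0, 0, 0, 0, 0, 0, 0])

```text
t: 11.65
tool_pos: [0.5172, -0.1001, 0.1532]
tool_rot: [-0.112, 2.166, -2.168]
contact_force: [-0.9, 0.1, -4.3]
opening: 0.0132
```

Emit:
servo_tool(commands=[0, 0, 0, 0, 0.08, 0, 0, 0, 0, 0, 0, 0.08, 0, 0, 0, 0, 0, 0, 0, 0, 0])

```text
t: 11.95
tool_pos: [0.5173, -0.1001, 0.1516]
tool_rot: [-0.111, 2.166, -2.168]
contact_force: [-0.5, -1.2, -4.6]
opening: 0.0132
```

Emit:
servo_tool(commands=[0, 0, 0, 0, 0.08, 0, 0, 0, 0, 0, 0, 0.05, 0, 0, 0, 0, 0, 0, 0, 0, 0])

```text
t: 12.25
tool_pos: [0.5173, -0.1002, 0.1502]
tool_rot: [-0.111, 2.166, -2.168]
contact_force: [-0.0, 0.7, -3.2]
opening: 0.0134
```

Emit:
servo_tool(commands=[0, 0, 0, 0, 0.06, 0, 0, 0, 0, 0, 0, 0.04, 0, 0, 0, 0, 0, 0, 0, 0, 0])

```text
t: 12.55
tool_pos: [0.5173, -0.1002, 0.1491]
tool_rot: [-0.111, 2.166, -2.168]
contact_force: [-0.2, 0.3, -4.4]
opening: 0.0131
```

```bash
python3 -c "
from h import *
go([.517,-.100,.146],-84)
"
```

```text
t 12.55 pos [ 0.5173 -0.1002  0.1491] jawyaw -84.0 tilt [ 2.2e-03 -8.0e-04 -1.0e+00] F [-0.22  0.25 -4.44] T [ 0.006  0.005 -0.065] open 0.0131 q [-0.33 -0.12  1.92 -0.    1.34  1.13]
shift cm [ 0.03  0.31 -0.02] turn ry 0.0 shift after turn [ 0.03  0.31 -0.02]
full turn [-0.001   0.     -0.0021]
```

Emit:
servo_tool(commands=[-0.001, 0, -0.002, 0.02, 0.08, -0.02, 0, 0, 0, 0, 0, 0.06, 0, 0, 0, 0, 0, 0, 0, 0, 0])

```text
t: 12.85
tool_pos: [0.5171, -0.1, 0.1476]
tool_rot: [-0.114, 2.168, -2.167]
contact_force: [-1.0, -0.3, -4.9]
opening: 0.0134
```

Emit:
servo_tool(commands=[0, 0, 0, 0, 0.06, 0, 0, 0, 0, 0, 0, 0.03, 0, 0, 0, 0, 0, 0, 0, 0, 0])

```text
t: 13.15
tool_pos: [0.5171, -0.0999, 0.1466]
tool_rot: [-0.114, 2.168, -2.167]
contact_force: [0.2, 0.1, -4.0]
opening: 0.0127
```

Emit:
servo_tool(commands=[0, 0, 0, 0, 0.05, 0, 0, 0, 0, 0, 0, 0, 0, 0])

```text
t: 13.35
tool_pos: [0.5171, -0.1, 0.1461]
tool_rot: [-0.114, 2.168, -2.168]
contact_force: [-0.7, 0.3, -3.5]
opening: 0.0129
```

Emit:
servo_tool(commands=[0, 0, 0, 0, 0.05, 0, 0, 0, 0, 0, 0, 0, 0, 0])

```text
t: 13.55
tool_pos: [0.5172, -0.1, 0.1457]
tool_rot: [-0.113, 2.168, -2.167]
contact_force: [-0.8, 0.3, -3.2]
opening: 0.013
```

Emit:
servo_tool(commands=[0, 0, 0, 0, 0.05, 0, 0, 0, 0, 0, 0, 0, 0, 0])

```text
t: 13.75
tool_pos: [0.5174, -0.1, 0.1457]
tool_rot: [-0.113, 2.167, -2.167]
contact_force: [-0.1, -0.6, -3.2]
opening: 0.0132
```

```bash
python3 -c "
from h import *
save('side','s8')
go([.517,-.100,.145],-84)
im=cv2.imread('pics/s8.png'); cv2.imwrite('pics/c8.png',cv2.resize(im[170:270,215:310],None,fx=6,fy=6,interpolation=cv2.INTER_CUBIC))
"
```

```text
t 13.8 pos [ 0.5174 -0.1     0.1457] jawyaw -84.0 tilt [ 8.e-04 -1.e-04 -1.e+00] F [-1.12  0.01 -4.24] T [ 0.027  0.022 -0.017] open 0.0131 q [-0.33 -0.11  1.92  0.    1.33  1.13]
shift cm [ 0.04  0.07 -0.  ] turn ry 0.0001 shift after turn [ 0.04  0.07 -0.  ]
full turn [-0.0002  0.0001 -0.0008]
```

View pics/c8.png

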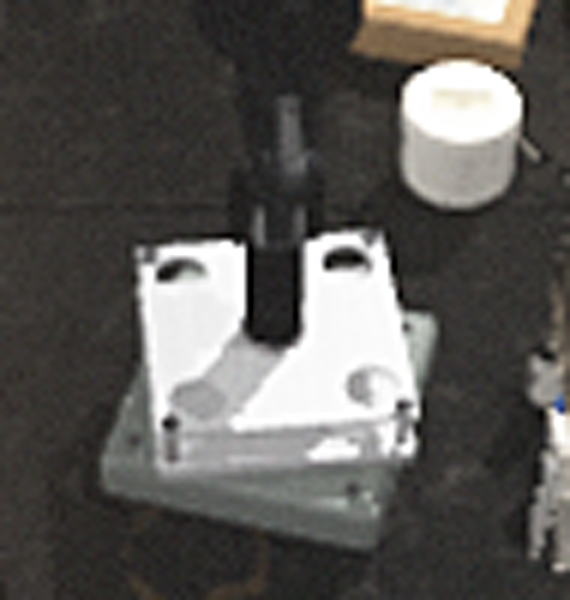

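Emit:
servo_tool(commands=[0, 0, 0, 0, 0.06, 0, 0, 0, 0, 0, 0, 0, 0, 0])

```text
t: 14.0
tool_pos: [0.5176, -0.1, 0.1456]
tool_rot: [-0.112, 2.167, -2.167]
contact_force: [-0.2, -0.1, -4.0]
opening: 0.0132
```

Emit:
servo_tool(commands=[0, 0, 0, 0, 0.08, 0, 0, 0, 0, 0, 0, 0, 0, 0])

```text
t: 14.2
tool_pos: [0.5179, -0.1, 0.1456]
tool_rot: [-0.112, 2.166, -2.167]
contact_force: [-2.0, -0.2, -3.8]
opening: 0.013
```

Emit:
servo_tool(commands=[0, 0, 0, -0.0, 0.1, 0, 0])

```text
t: 14.3
tool_pos: [0.5181, -0.1, 0.1455]
tool_rot: [-0.111, 2.166, -2.167]
contact_force: [-2.6, 2.7, 6.0]
opening: 0.0132
```

```bash
python3 -c "
from h import *
go([.517,-.100,.145],-84)
"
```

```text
t 14.3 pos [ 0.5181 -0.1     0.1455] jawyaw -83.99 tilt [ 2.1e-03 -1.0e-04 -1.0e+00] F [-2.57  2.71  6.02] T [ 0.282  0.739 -0.057] open 0.0132 q [-0.33 -0.11  1.92  0.    1.33  1.13]
shift cm [ 0.11  0.05 -0.01] turn ry 0.0001 shift after turn [ 0.11  0.05 -0.01]
full turn [-0.0003  0.0001 -0.0021]
```

Emit:
servo_tool(commands=[0, 0, -0.002, 0.08, -0.02, 0, 0, 0, 0, 0, 0, 0, 0, 0, 0, 0, 0, 0, 0, 0, 0])

```text
t: 14.6
tool_pos: [0.5175, -0.1001, 0.1455]
tool_rot: [-0.113, 2.167, -2.168]
contact_force: [-0.7, 0.4, -0.4]
opening: 0.0134
```

```bash
python3 -c "
from h import *
go([.517,-.100,.145],-84)
"
```

```text
t 14.6 pos [ 0.5175 -0.1001  0.1455] jawyaw -83.99 tilt [ 6.e-04 -6.e-04 -1.e+00] F [-0.72  0.43 -0.4 ] T [0.107 0.243 0.005] open 0.0134 q [-0.33 -0.11  1.92 -0.    1.33  1.13]
shift cm [ 0.04  0.05 -0.02] turn ry 0.0001 shift after turn [ 0.04  0.05 -0.02]
full turn [-0.0007  0.0001 -0.0005]
```

Emit:
servo_tool(commands=[0, 0, 0, 0, 0, 0, 0.3, 0, 0, 0, 0, 0, 0, 0.45, 0, 0, 0, 0, 0, 0, 0.6, 0, 0, 0, 0, 0, 0, 0.6, 0, 0, 0, 0, 0, 0, 0.6])

```text
t: 15.1
tool_pos: [0.5189, -0.1009, 0.1468]
tool_rot: [-0.109, 2.163, -2.168]
contact_force: [0.5, 0.2, 0.2]
opening: 0.0511
```

```bash
python3 -c "
from h import *
go([.517,-.100,.145],-84)
"
```

```text
t 15.1 pos [ 0.5189 -0.1009  0.1468] jawyaw -84.0 tilt [ 0.0046 -0.0024 -1.    ] F [0.5  0.17 0.24] T [-0.079  0.043  0.043] open 0.0511 q [-0.33 -0.11  1.92 -0.    1.33  1.13]
shift cm [ 0.18  0.18 -0.11] turn ry -0.0 shift after turn [ 0.18  0.18 -0.11]
full turn [-0.0028 -0.     -0.0043]
```

Released; rise straight up and check.

Emit:
servo_tool(commands=[-0.003, 0, -0.004, 0.1, -1, 0, 0.7, 0, 0, 0, 0, -2, 0, 0.8, 0, 0, 0, 0, -2.5, 0, 1, 0, 0, 0, 0, -2.5, 0, 1, 0, 0, 0, 0, -2, 0, 1, 0, 0, 0, 2, -2, 0, 1, 0, 0, 0, 2, -1, 0, 1, 0, 0, 0, 0, 0, 0, 1, 0, 0, 0, 0, 0, 0, 1])

```text
t: 16.0
tool_pos: [0.4774, -0.1057, 0.2882]
tool_rot: [-0.11, 2.164, -2.167]
contact_force: [0.4, -0.3, -0.2]
opening: 0.0855
```

```bash
python3 - <<'E'
from h import *
d=save('wrist','w9');s=save('side','s9');save('scene','sc9')
go([.517,-.1,.3],-84)
C=cloud(d); X,Y,Z=C[...,0],C[...,1],C[...,2]
im=d['frame'].astype(int)
m=(im.min(2)>200)&(abs(X-.517)<.06)&(abs(Y+.1)<.06)&(Z>.06)&(Z<.09)
P=C[m]; A=np.c_[P[:,:2]-[.517,-.1],np.ones(len(P))]; c,*_=np.linalg.lstsq(A,P[:,2],rcond=None); print(len(P),'deck plane slopes,z',c)
for n,dd in (('wrist',d),('side',s)):
  C=cloud(dd); i=dd['frame'].astype(int); m=(i.min(2)>200)&(abs(C[...,0]-.517)<.085)&(abs(C[...,1]+.1)<.085)&(C[...,2]>.06)&(C[...,2]<.09)
  print(n,m.sum(),np.median(C[m][:,2]),cv2.minAreaRect((C[m][:,:2]*1000).astype(np.float32)))
b=load('side0')
for k in ('side0','side9') if 0 else ('side0','s9'):
  C=cloud(load(k)); m=(abs(C[...,0]-.517)<.07)&(abs(C[...,1]+.1)<.07)&(C[...,2]>.025)&(C[...,2]<.038); print(k,'housing z',np.median(C[m][:,2]))
E
```

```text
t 16.15 pos [ 0.4773 -0.1054  0.2868] jawyaw -83.96 tilt [ 1.3e-03 -2.0e-04 -1.0e+00] F [-0.17 -0.52 -0.02] T [-0.006  0.017  0.023] open 0.0859 q [-0.37 -0.31  1.85  0.    1.6   1.1 ]
shift cm [-4.   -1.32 -0.12] turn ry 0.0007 shift after turn [-4.   -1.32 -0.13]
full turn [-0.0003  0.0007 -0.0012]
7943 deck plane slopes,z [-0.00045783 -0.00178698  0.07472269]
wrist 8674 0.0747104316558041 ((517.3741455078125, -100.54718780517578), (123.28533935546875, 124.09961700439453), 6.101006031036377)
side 812 0.07409322451090916 ((518.2437133789062, -99.39583587646484), (126.18222045898438, 126.30908966064453), 3.4712047576904297)
side0 housing z 0.03398325939510449
s9 housing z 0.032989572351519225
```

View pics/s9.png

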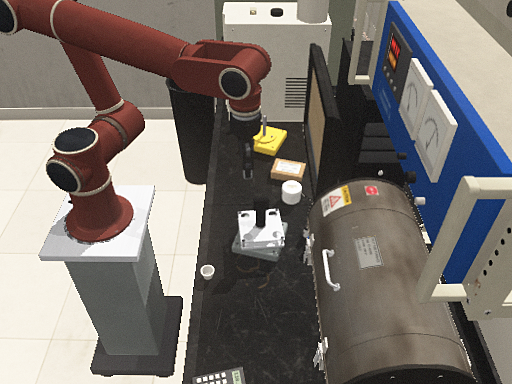

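View pics/w9.png

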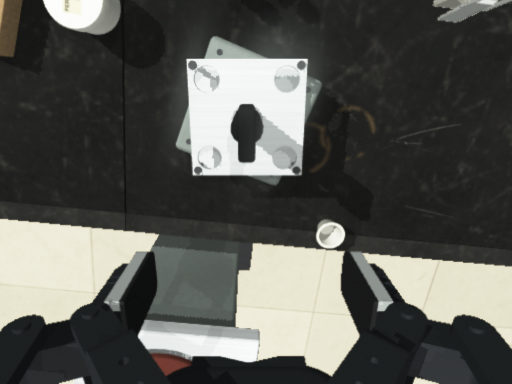

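```bash
python3 -c "
from h import *
print(ticket.finish_job())"
```

```text
the job is handed in; nothing more can be done
None
```

The carousel is fully home on the sampler drive, released, and I handed the job in at about 16 s of the 72 s allowed.

**What I did:** I found the drive pin at about 96° in the wrist image. I gripped the carousel by its tab and lifted its underside above the spindle tip. I turned it from −10.5° to 6° before lowering, so a hole lined up with the pin. It went down in small steps, and the pin entered on the first try, so no turning was needed on the spindle. The largest contact force I read was about 10 N. It read every step, so a brief higher peak between readings can't be ruled out.

**Last checks:**

| Check | Reading | Expected when home |
|---|---|---|
| Upper deck height | 74.7 mm (wrist), 74.1 mm (side) | 74 mm; about 80 mm if resting on the pin |
| Tilt | about 0.002 rad | below 0.025 rad |
| Distance from the axis | within 1.5 mm | within 3 mm |
| Gripper | open and clear | touching nothing |

- **Height at contact:** the tool stopped at 145.6 mm, against 145.7 mm computed for fully home.
- **Bystanders:** the tin and crucible look undisturbed. I did not re-measure them or the vials, but nothing went near them.
- **Disagreement:** the side camera gave the final carousel angle as 3.5°, against 6.1° from the wrist camera. I trust the wrist reading, because the side view was partly blocked and had far fewer points.

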